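Clear the docked tea tray, load the glasses and lock it

TASK

First clear the docked glass tray and the path of its locking lever: stand the black tea caddy and everything else left on the tray upright on the cork mat. Then, with the lever still open, stand every tea glass upright on the floor of the tray, and last throw the red lever over into the notch marked green and leave it there. Knock nothing over and leave the creamer, the timer, the saucers and the tea carton where they are.

Things in the scene. Friction and masses are not known exactly. Their poses are not given: they have to be found in the camera images.
- tray (a point): Centre of the top of the floor of the clear glass tray, fixed in a dark steel dock. Inside 170 (x) by 290 mm (y), walls 5 mm, rim 15 mm above this floor, floor 13 mm above the counter. x points away from the lever, which stands 0.14 m off on the -x side; y along the long side; yaw at most 0.12 rad. Room for three glasses in a row along y, 90 mm apart. Left-over things stand in such a row.
- lever_grip (a point): Grip point on the red lever handle, a level bar 22 mm thick, 60 mm long, along the tray's x, standing out to -x from a 10 mm stem; this point is on its axis, 34 mm from the stem, 24 mm from the free end. In tray's frame it is at x = -0.176, y = 0.110 sin(0.85 - q), z = 0.032 + 0.110 cos(0.85 - q), q = joint value: an arc of radius 110 mm about a pivot axis along x.
- lock_lever (a joint): Lever angle, rad. 0 = open, leaning 0.85 rad to the tray's +y (white mark); grows as it swings over the top to -y; end stop 2.0. The notch with the green tab on the aluminium quadrant is at 1.55 (leaning 0.70 to -y), short of the stop; within 0.09 counts. Starts at 0 to 0.2. Stiff friction (3 N at the handle), stays where left, no click. The caddy blocks its -y side at the start.
- mat: Square cork mat, 230 by 230 by 4 mm, fixed on the counter left or right of the dock; origin under its centre, x and y along its sides, its top 4 mm above the origin. Cleared things stand on it side by side, not stacked, their centres at least 5 mm in from its edges.
- caddy_c (a point): Black plastic tea caddy with a twist cap: upright cylinder 62 mm in diameter, 124 mm tall, 0.22 kg; point at its centre, 62 mm above its underside. At the start it stands on the counter before the tray, on the -y side of the lever's pivot, in the way of the lever.
- sugar_c (a point): White melamine sugar dish with its lid clipped on (stays on): a box 58 mm (its x) by 80 mm (its y) by 46 mm tall, 0.2 kg; point at its centre, 23 mm above its underside. Starts on the tray, if present.
- jar_c (a point): Blue plastic jar with a white lid (stays on): upright cylinder 58 mm in diameter, 70 mm tall, 0.18 kg; point at its centre, 35 mm above its underside. Starts on the tray, if present.
- tin_c (a point): Red square tea tin with a bright lid (stays on): 57 by 57 mm, 70 mm tall, 0.17 kg; point at its centre, 35 mm above its underside. Starts on the tray, if present.
- creamer: White china creamer cup, 54 mm in diameter, 50 mm tall, origin under its centre. Bystander, leave it.
- timer: Yellow round kitchen timer, 60 mm in diameter, 40 mm tall, origin under its centre. Bystander, leave it.
- saucers: Stack of blue saucers, 120 mm in diameter, 30 mm tall, origin under its centre. Bystander, leave it.
- teabox: Brown tea carton, 75 by 120 by 85 mm, origin under its centre. Bystander, leave it.
- glass1_c (a point): Amber tea glass number 1: upright open tumbler, 54 mm in diameter at the foot, 58 mm at the rim, 80 mm tall, wall 4 mm, 0.16 kg; point at its centre, 40 mm above its underside. Starts upright on the black rubber mat (4 mm thick) across the dock from the cork mat; two or three are present.
- glass2_c (a point): Amber tea glass number 2: upright open tumbler, 54 mm in diameter at the foot, 58 mm at the rim, 80 mm tall, wall 4 mm, 0.16 kg; point at its centre, 40 mm above its underside. Starts upright on the black rubber mat (4 mm thick) across the dock from the cork mat; two or three are present.
- glass3_c (a point): Amber tea glass number 3: upright open tumbler, 54 mm in diameter at the foot, 58 mm at the rim, 80 mm tall, wall 4 mm, 0.16 kg; point at its centre, 40 mm above its underside. Starts upright on the black rubber mat (4 mm thick) across the dock from the cork mat; two or three are present.

How it is judged:
By the outcome, as a careful person would: the job done as asked, in the order asked, and still so for the second after the job is handed in, with the robot touching nothing.
Of sugar, jar, tin only 2 to 3 are there at a start; the rules pass over those that are not, and their reading is None.
Of glass1, glass2, glass3 only 2 to 3 are there at a start; the rules pass over those that are not, and their reading is None.
At some moment in a run one of glass1, glass2, glass3 may be knocked a few centimetres aside while the robot is not near it.
It also fails if it takes over 210 s, if anything falls off the work surface, if the arm or the gripper's body presses on something with over 40 N, if the wrist force passes 120 N, or if a joint passes its speed limit or range.

ROBOT

A 6-joint arm with a two-finger parallel gripper is mounted at the origin on the work surface. World frame = base frame: x ahead of the robot, y to its left, z up, the work surface at z = 0. Lengths are in m, angles in rad, forces in N, time in s.
With the tool pointing down it reaches from about 0.35 to 0.775 m from the base axis. Payload 7.3 kg.
Tool frame: the origin (TCP) lies at the very end of the fingers, on their centre line; the grasp point (between the pads) lies 19 mm behind it (pinch_z is the distance from the TCP to the grasp point, in m); z points along the fingers, y is the line along which they close (so a half turn about z gives the same grasp; the last joint's range is limited). The gripper opens to 92 mm and grips with 3 to 60 N. Pads are 19 mm wide; open, the fingers measure 130 mm over their backs; the gripper's body (75 mm by 190 mm) begins 47 mm behind the grasp point.
Start: joints at [-1.476, 0.342, 1.524, -0, 1.275, -0.146], TCP at [0.125, -0.51, 0.227] pointing down, gripper open.
Joint ranges: [-2.53, 2.53], [-0.77, 2.02], [0.04, 2.7], [-1, 4.14], [0.28, 2.66], [-3.11, 3.11]. Speed limits (rad/s): [2.57, 2.57, 3.14, 3.14, 3.14, 3.14].

INTERFACE

Orientations are given as [roll, pitch, yaw] about the fixed x, y, z axes, in that order (R = Rz(yaw) Ry(pitch) Rx(roll)).
In Python, from cell import * gives the robot as it stands.
- The arm moves only by the tool arm_command, never from a script. Its arguments are lists of equal length, an entry for each row: "fingers": the gripper command: -1 is fully open, 1 is shut, values between are in proportion; "travel": the shift along the tool's x, y, z in m, a list of three; "dr": the turn, a rotation vector about the tool's x, y, z in degrees, a list of three. In form: {"fingers": [fingers, ...], "travel": [[x, y, z], ...], "dr": [[wx, wy, wz], ...]}. A call has 1 to 8 rows; each row is the pose to reach, as a shift and turn from the pose commanded when the call began, along the tool's axes at that moment; what a row does not reach only later rows make up. A row lasts 1/12 s, in which the tool goes at most 41.7 mm and 7.16 degrees, less where a joint would pass 70% of its speed; a pose out of reach is approached as far as the arm can. A call with a gripper value outside its range is refused whole. The fingers move at their own pace and stop on an object; "squeeze" is the grip in N (left out, the last holds). Time passes only in rows, so rows that repeat a pose let the fingers close. It gives the time, the measured TCP pose, the force, the opening and the grip force at its end, in the units of the state.
- observe(): the state, without advancing time (a new reading comes with each control period).
- read_camera(name): name is "scene" or "top" or "wrist"; returns a dict with "color" (420x560x3 uint8, blue, green, red), "z_map" (420x560 float32, m along the optical axis (not along the pixel's ray), 0 where there is no reading), "fx", "fy", "cx", "cy" (pixels), "R" (3x3) and "t" (3): a world point X has camera coordinates R X + t. Camera axes: x right, y down, z forward; pixel columns grow to the right and rows downward; lengths in m; the calibration is good to about 2 mm. A picture is of the moment at which its call begins.
- hand_in(): hands the job in; it is judged then, once.
The state is a dict: "time": time; "qpos": joint angles; "qvel": joint speeds; "joint_efforts": joint torques, N m; "tool_pos": TCP position; "tool_rot": TCP orientation; "contact_force": force on the tool from outside, world axes, zero at the start; "torque": the same for the moment, N m; "opening": finger opening in m; "grip_force": force on a finger pad.
Only numpy, scipy, OpenCV 4.12 (cv2) and the standard library are available. Lean on these libraries where they do the work, as an engineer would, in place of code of your own. Each camera call takes 0.05 s, during which the arm holds its last target. There are 200 camera calls.

## Working session

There is one attempt and no reset: what is moved stays moved. The work goes in short steps, Python scripts to look and compute and a tool call to move; the robot and the scene stay as the last step left them, time stands still between calls to the robot, and variables do not carry over. Pictures are saved under pics/ and viewed, at most 14 in all, crops included, and the job is handed in when it is done.

Besides the shell and the picture viewer there is one more tool, called after "Emit:" as name(argument=value, ...) on one line, values as JSON. arm_command: Moves the arm, as the interface text tells. Its arguments: {"type":"object","properties":{"fingers":{"type":"array","items":{"type":"number"}},"travel":{"type":"array","items":{"type":"array","items":{"type":"number"}}},"dr":{"type":"array","items":{"type":"array","items":{"type":"number"}}},"squeeze":{"type":"number"}},"required":["fingers","travel","dr"]}

```bash
ls; mkdir -p pics; cat > h.py <<'E'
from cell import *
import numpy as np, cv2
def world(c):
    z=c["z_map"]; v,u=np.mgrid[:z.shape[0],:z.shape[1]]
    P=np.stack([(u-c["cx"])/c["fx"]*z,(v-c["cy"])/c["fy"]*z,z],-1)
    return (P-c["t"])@c["R"]   # R^T (P-t)
E
python3 - <<'E'
from h import *
s=observe(); print(s)
for n in("top","scene"):
    c=read_camera(n); cv2.imwrite(f"pics/{n}0.png",c["color"]); np.savez(f"{n}0.npz",**c); print(n,-c["R"].T@c["t"],c["R"].round(3).tolist(),c["fx"])
E
```

```text
pics
{'time': 0.0, 'qpos': array([-1.47599541e+00,  3.42714694e-01,  1.52503498e+00, -1.86910622e-05,
        1.27539893e+00, -1.46019272e-01]), 'qvel': array([ 0.00026153,  0.00033061, -0.000842  , -0.00051078,  0.00126336,
        0.0010385 ]), 'joint_efforts': array([-1.27979915e-04, -4.31240451e+01, -2.44220620e+01,  7.18770898e-02,
        5.59611549e-02, -1.09562422e-04]), 'tool_pos': array([ 0.12517841, -0.50942887,  0.22604287]), 'tool_rot': array([-3.14005066e+00, -2.08709181e-04,  2.40825483e-01]), 'contact_force': array([-0.71872238, -0.02845652, -0.73371007]), 'torque': array([-0.0156056 ,  0.00471362, -0.00346735]), 'grip_force': 0.0, 'opening': 0.0917812016667148}
top [0.45671574 0.00680311 1.26644129] [[0.016, -1.0, 0.005], [-0.995, -0.016, -0.095], [0.095, -0.003, -0.995]] 421.9952175678844
scene [ 1.28374367 -0.02024584  1.03729508] [[0.021, 1.0, 0.016], [0.796, -0.007, -0.606], [-0.605, 0.025, -0.796]] 432.0546879618328
```

View pics/top0.png

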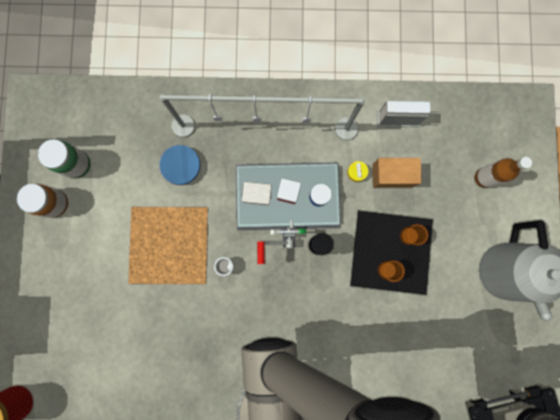

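View pics/scene0.png

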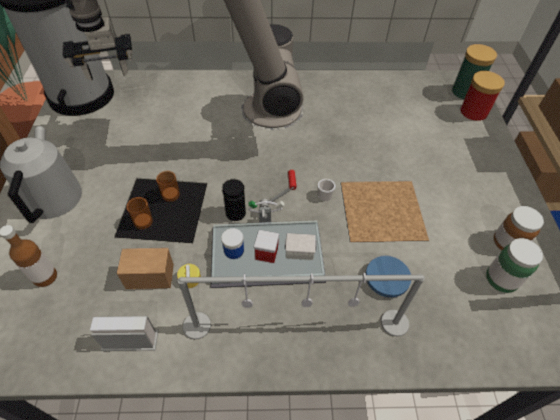

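The top view shows the tray at (288,195) with sugar (256,193), tin (289,190) and jar (321,195). The caddy is at (321,243), the red handle (262,252), the creamer (224,266), the cork mat (169,245), and two glasses at (414,235) and (391,270). The scene view agrees, and shows a hook rail behind the tray.

```bash
cat >> h.py <<'E'
def blob(W,box,zr,col=None):
    """minAreaRect of points in box(u0,v0,u1,v1) with z in zr; returns centre,size,angle,z"""
    u0,v0,u1,v1=box; w=W[v0:v1,u0:u1].reshape(-1,3); w=w[(w[:,2]>zr[0])&(w[:,2]<zr[1])]
    if len(w)<5: return None
    (c,s,a)=cv2.minAreaRect((w[:,:2]*1000).astype(np.float32))
    return len(w),np.round(c,1),np.round(s,1),round(a,1),np.round(np.median(w,0)*1000,1)
E
python3 - <<'E'
from h import *
c=dict(np.load("top0.npz")); W=world(c)
for n,b,z in [("caddy",(300,225,345,262),(.11,.14)),("sugar",(236,175,275,210),(.05,.07)),("tin",(272,170,305,210),(.07,.095)),("jar",(305,178,338,212),(.07,.095)),
 ("g1",(398,220,432,250),(.075,.095)),("g2",(375,255,407,290),(.075,.095)),("creamer",(208,252,240,280),(.04,.06)),("handle",(252,235,270,270),(.08,.2)),("rail",(165,90,365,110),(.1,.5)),
 ("timer",(345,160,371,184),(.03,.05)),("teabox",(370,150,425,190),(.075,.095)),("saucer",(155,140,205,190),(.02,.04))]:
    print(n,blob(W,b,z))
hsv=cv2.cvtColor(c["color"],cv2.COLOR_BGR2HSV)
m=cv2.inRange(hsv,(8,70,90),(25,255,255)); m[:, :120]=0;m[:,215:]=0;m[:200]=0
w=W[m>0]; print("mat",[np.round(x,1) for x in cv2.minAreaRect((w[:,:2]*1000).astype(np.float32))],np.median(w,0))
m=cv2.inRange(hsv,(0,120,80),(6,255,255))|cv2.inRange(hsv,(172,120,80),(180,255,255)); m[:230]=0;m[275:]=0;m[:,:245]=0;m[:,275:]=0
w=W[m>0];print("red",w.min(0),w.max(0),np.median(w,0))
# tray rim outline: sample color/height
for r in (160,164,168,226,229): print(r,W[r,250:330:20].round(3).tolist())
for u in (234,236,238,240,338,340,342): print(u,W[180:220:20,u].round(3).tolist())
cv2.imwrite("pics/crop.png",cv2.resize(c["color"][150:290,200:360],None,fx=5,fy=4))
cv2.imwrite("pics/crop1.png",cv2.resize(c["color"][150:290,210:360],None,fx=4,fy=4,interpolation=cv2.INTER_CUBIC))
E
```

```text
caddy (417, array([ 489.2, -116.3]), array([59.5, 59.7]), 0.9, array([ 488.8, -116.3,  124.4]))
sugar (566, array([634.7,  67.4]), array([86.1, 58.2]), 84.4, array([634.2,  67.9,  59.5]))
tin (404, array([640.5, -25.2]), array([56.6, 56.9]), 77.1, array([640.7, -25.7,  83.4]))
jar (327, array([ 630.8, -116.5]), array([55.7, 56.1]), 64.9, array([ 629.3, -116.6,   83.3]))
g1 (119, array([ 520.5, -387.9]), array([55.3, 56.5]), 18.8, array([ 520.3, -391.1,   82.4]))
g2 (114, array([ 417.9, -319.7]), array([55.9, 56.5]), 44.1, array([ 417. , -321.1,   83.1]))
creamer (95, array([421.7, 158. ]), array([53.1, 50.2]), 45.3, array([420.5, 163. ,  49.7]))
handle (207, array([462.5,  43. ]), array([59.6, 32.3]), 1.1, array([462.3,  47.7, 129.8]))
rail (1160, array([843.9,  47.5]), array([510.7,  21.8]), 89.7, array([842.9,  52.7, 244.5]))
timer (231, array([ 710.1, -231.3]), array([54.7, 53.7]), 2.6, array([ 709.4, -230.5,   33.3]))
teabox (1139, array([ 701.8, -340.2]), array([ 76.1, 121. ]), 1.2, array([ 701. , -339.9,   84.9]))
saucer (1265, array([719.6, 299.5]), array([117.4, 118.3]), 17.6
[... 396 characters left out ...]
 [0.73, -0.03, 0.008], [0.726, -0.089, 0.031]]
168 [[0.715, 0.091, 0.01], [0.715, 0.03, 0.013], [0.717, -0.03, 0.011], [0.718, -0.091, 0.012]]
226 [[0.539, 0.087, 0.011], [0.54, 0.027, 0.011], [0.537, -0.031, 0.074], [0.542, -0.092, 0.011]]
229 [[0.53, 0.086, 0.011], [0.532, 0.027, 0.004], [0.53, -0.032, 0.045], [0.534, -0.093, -0.002]]
234 [[0.679, 0.139, -0.001], [0.618, 0.137, -0.0]]
236 [[0.677, 0.132, 0.012], [0.618, 0.131, -0.001]]
238 [[0.675, 0.124, 0.025], [0.615, 0.123, 0.028]]
240 [[0.677, 0.12, 0.012], [0.617, 0.118, 0.013]]
338 [[0.683, -0.176, 0.007], [0.619, -0.173, 0.03]]
340 [[0.685, -0.183, -0.0], [0.623, -0.183, 0.003]]
342 [[0.685, -0.189, 0.001], [0.624, -0.189, -0.001]]
```

View pics/crop1.png

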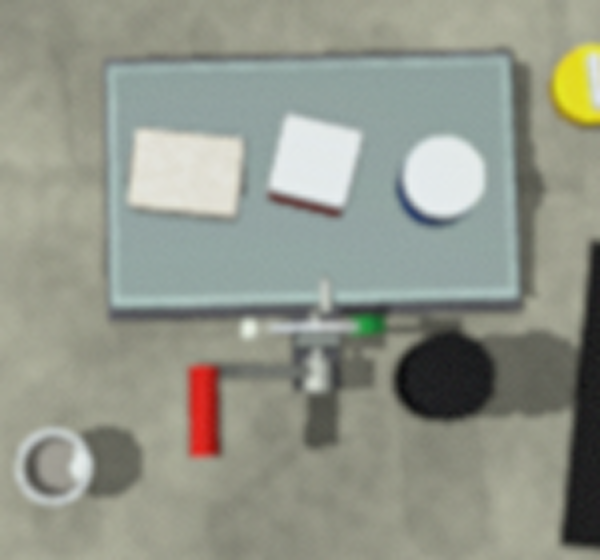

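Emit:
arm_command(fingers=[-1,-1,-1,-1,-1,-1,-1,-1], travel=[[0.26,-0.18,-0.03],[0.26,-0.18,-0.03],[0.26,-0.18,-0.03],[0.26,-0.18,-0.03],[0.26,-0.18,-0.03],[0.26,-0.18,-0.03],[0.26,-0.18,-0.03],[0.26,-0.18,-0.03]], dr=[[0,0,-54],[0,0,-54],[0,0,-54],[0,0,-54],[0,0,-54],[0,0,-54],[0,0,-54],[0,0,-54]], squeeze=15)

```text
time: 0.77
tool_pos: [0.3363, -0.2701, 0.257]
tool_rot: [3.141, -0.001, 1.191]
contact_force: [0.4, -0.3, -0.3]
opening: 0.0919
grip_force: 0.0
```

Emit:
arm_command(fingers=[-1,-1,-1,-1,-1], travel=[[0,0,0],[0,0,0],[0,0,0],[0,0,0],[0,0,0]], dr=[[0,0,-22.2],[0,0,-22.2],[0,0,-22.2],[0,0,-22.2],[0,0,-22.2]])

```text
time: 1.18
tool_pos: [0.3347, -0.2729, 0.2565]
tool_rot: [-3.141, -0.0, 1.568]
contact_force: [-0.1, 0.3, 0.9]
opening: 0.0918
grip_force: 0.0
```

```bash
python3 - <<'E'
from h import *
c=dict(np.load("top0.npz")); W=world(c); C=-c["R"].T@c["t"]
def pix(u,v,z):
    d=c["R"].T@np.array([(u-c["cx"])/c["fx"],(v-c["cy"])/c["fy"],1]); return C+d*(z-C[2])/d[2]
P=[pix(u,v,.028) for u,v in((236.75,164.5),(338,162.5),(340,224.5),(237.5,225.5))]
print(np.round(P,3).tolist(),np.mean(P,0))
hsv=cv2.cvtColor(c["color"],cv2.COLOR_BGR2HSV)
m=cv2.inRange(hsv,(8,70,60),(25,255,255)); m[:, :125]=0;m[:,211:]=0;m[:200]=0;m[290:]=0
w=W[m>0]; w=w[abs(w[:,2]-.004)<.01]; print("mat",cv2.minAreaRect((w[:,:2]*1000).astype(np.float32)))
E
```

```text
[[0.721, 0.129, 0.028], [0.732, -0.173, 0.028], [0.547, -0.179, 0.028], [0.539, 0.122, 0.028]] [ 0.63486307 -0.02512743  0.028     ]
mat ((478.67327880859375, 331.2989501953125), (229.7054901123047, 233.4688262939453), 0.859061598777771)
```

Emit:
arm_command(fingers=[-1,-1,-1,-1,-1,-1,-1,-1], travel=[[0.22,0.195,0],[0.22,0.195,0],[0.22,0.195,0],[0.22,0.195,0],[0.22,0.195,0],[0.22,0.195,0],[0.22,0.195,0],[0.22,0.195,0]], dr=[[0,0,0],[0,0,0],[0,0,0],[0,0,0],[0,0,0],[0,0,0],[0,0,0],[0,0,0]])

```text
time: 1.85
tool_pos: [0.533, -0.0482, 0.256]
tool_rot: [3.14, -0.002, 1.571]
contact_force: [-1.5, 0.0, -0.6]
opening: 0.0921
grip_force: 0.0
```

Emit:
arm_command(fingers=[-1,-1,-1,-1,-1,-1,-1,-1], travel=[[0.12,0.104,0],[0.12,0.104,0],[0.12,0.104,0],[0.12,0.104,0],[0.12,0.104,0.04],[0.12,0.104,0.08],[0.12,0.104,0.12],[0.12,0.104,0.12]], dr=[[0,0,5],[0,0,5],[0,0,5],[0,0,5],[0,0,5],[0,0,5],[0,0,5],[0,0,5]])

```text
time: 2.52
tool_pos: [0.6287, 0.0666, 0.1278]
tool_rot: [-3.125, 0.001, 1.48]
contact_force: [-1.6, -0.5, -1.6]
opening: 0.0916
grip_force: 0.0
```

```bash
python3 - <<'E'
from h import *
c=read_camera("wrist"); cv2.imwrite("pics/w1.png",c["color"]); W=world(c)
print(observe()["tool_pos"],observe()["tool_rot"])
print(blob(W,(0,0,560,420),(.053,.066)),blob(W,(0,0,560,420),(.076,.09)))
E
```

```text
[0.63093494 0.06653623 0.13240495] [-3.13141204e+00  9.00055113e-04  1.48038576e+00]
(7317, array([594.4,  45.2]), array([149.5, 128.1]), 3.9, array([635.3,  70.8,  59.1])) (1017, array([645.3,   1.1]), array([12.9, 56.8]), 85.2, array([6.41e+02, 5.00e-01, 8.24e+01]))
```

View pics/w1.png

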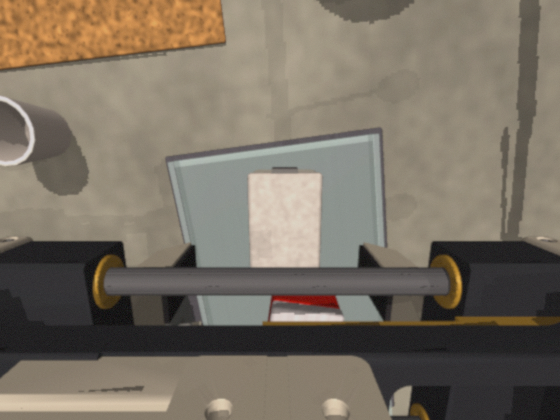

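The wrist view shows the sugar dish (x 248–321) centred between the fingers (195/360) and square to them. I'll go down and grip it.

Emit:
arm_command(fingers=[-1,-1,-1,-1,-1,-1,-1,-1], travel=[[0,0.001,0.03],[0,0.001,0.06],[0,0.001,0.09],[0,0.001,0.1],[0,0.001,0.11],[0,0.001,0.113],[0,0.001,0.113],[0,0.001,0.113]], dr=[[0,0,0],[0,0,0],[0,0,0],[0,0,0],[0,0,0],[0,0,0],[0,0,0],[0,0,0]], squeeze=20)

```text
time: 3.23
tool_pos: [0.6361, 0.0667, 0.0257]
tool_rot: [3.138, -0.0, 1.483]
contact_force: [-0.7, 0.4, -0.4]
opening: 0.0917
grip_force: 0.0
```

Emit:
arm_command(fingers=[1,1,1,1,1,1,1,1], travel=[[0,0,0],[0,0,0],[0,0,0],[0,0,0],[0,0,0],[0,0,0],[0,0,0],[0,0,0]], dr=[[0,0,0],[0,0,0],[0,0,0],[0,0,0],[0,0,0],[0,0,0],[0,0,0],[0,0,0]])

```text
time: 3.9
tool_pos: [0.6347, 0.0669, 0.0238]
tool_rot: [-3.141, 0.0, 1.483]
contact_force: [-1.1, -0.3, 1.7]
opening: 0.0582
grip_force: 20.0
```

Emit:
arm_command(fingers=[1,1,1,1,1,1,1,1], travel=[[0,0,-0.01],[0,0,-0.03],[0,0,-0.06],[0,0,-0.09],[0,0,-0.12],[0,0,-0.15],[0,0,-0.16],[0,0,-0.16]], dr=[[0,0,0],[0,0,0],[0,0,-5],[0,0,-5],[0,0,-5],[0,0,-5],[0,0,-5],[0,0,-5]])

```text
time: 4.57
tool_pos: [0.6363, 0.0668, 0.1871]
tool_rot: [3.135, 0.0, 1.571]
contact_force: [1.2, -0.3, -1.7]
opening: 0.0579
grip_force: 20.0
```

Emit:
arm_command(fingers=[1,1,1,1,1,1,1,1], travel=[[0.02,-0.006,0],[0.05,-0.016,0],[0.09,-0.028,0],[0.129,-0.04,0],[0.167,-0.052,0],[0.204,-0.064,0],[0.24,-0.075,0],[0.27,-0.084,0]], dr=[[0,0,0],[0,0,0],[0,0,0],[0,0,0],[0,0,0],[0,0,0],[0,0,0],[0,0,0]])

```text
time: 5.23
tool_pos: [0.5485, 0.3389, 0.1808]
tool_rot: [-3.137, 0.002, 1.572]
contact_force: [-0.4, -0.0, -2.6]
opening: 0.0574
grip_force: 20.0
```

Emit:
arm_command(fingers=[1,1,1,1,1,1,1,1], travel=[[0.0275,-0.008,0],[0.0475,-0.015,0],[0.0475,-0.015,0.02],[0.0475,-0.015,0.05],[0.0475,-0.015,0.08],[0.0475,-0.015,0.11],[0.0475,-0.015,0.13],[0.0475,-0.015,0.14]], dr=[[0,0,0],[0,0,0],[0,0,0],[0,0,0],[0,0,0],[0,0,0],[0,0,0],[0,0,0]])

```text
time: 5.9
tool_pos: [0.5326, 0.3825, 0.0374]
tool_rot: [-3.133, 0.005, 1.571]
contact_force: [-0.5, -0.2, -1.1]
opening: 0.0575
grip_force: 20.0
```

Emit:
arm_command(fingers=[1,1,1,1,1,1,1], travel=[[0,0,0.007],[0,0,0.014],[0,0,0.02],[0,0,0.024],[0,0,0.027],[0,0,0.028],[0,0,0.028]], dr=[[0,0,0],[0,0,0],[0,0,0],[0,0,0],[0,0,0],[0,0,0],[0,0,0]])

```text
time: 6.48
tool_pos: [0.536, 0.3844, 0.016]
tool_rot: [3.141, -0.0, 1.571]
contact_force: [-0.1, -0.4, -1.9]
opening: 0.0576
grip_force: 20.0
```

Emit:
arm_command(fingers=[1,1,-1,-1,-1,-1,-1,-1], travel=[[0,0,0.0015],[0,0,0.0015],[0,0,0.0015],[0,0,0.0015],[0,0,0.0015],[0,0,0.0015],[0,0,-0.02],[0,0,-0.05]], dr=[[0,0,0],[0,0,0],[0,0,0],[0,0,0],[0,0,0],[0,0,0],[0,0,0],[0,0,0]])

```text
time: 7.15
tool_pos: [0.5339, 0.3832, 0.0631]
tool_rot: [-3.136, 0.003, 1.571]
contact_force: [0.5, 0.2, -0.0]
opening: 0.0904
grip_force: 0.0
```

Emit:
arm_command(fingers=[-1,-1,-1,-1,-1,-1,-1,-1], travel=[[0,0,-0.04],[0,0,-0.08],[0,0,-0.12],[-0.03,0.008,-0.13],[-0.07,0.018,-0.13],[-0.11,0.028,-0.13],[-0.15,0.038,-0.13],[-0.19,0.048,-0.13]], dr=[[0,0,0],[0,0,0],[0,0,0],[0,0,0],[0,0,0],[0,0,0],[0,0,0],[0,0,0]])

```text
time: 7.82
tool_pos: [0.5838, 0.1927, 0.196]
tool_rot: [3.141, 0.0, 1.571]
contact_force: [1.5, 0.0, 0.2]
opening: 0.0917
grip_force: 0.0
```

Emit:
arm_command(fingers=[-1,-1,-1,-1,-1,-1,-1,-1], travel=[[-0.04,0.01,0],[-0.08,0.02,0],[-0.12,0.03,0],[-0.16,0.042,0],[-0.19,0.05,0],[-0.21,0.055,0],[-0.2205,0.0565,0],[-0.2205,0.0565,0]], dr=[[0,0,2],[0,0,6],[0,0,12],[0,0,12],[0,0,12],[0,0,12],[0,0,12],[0,0,12]])

```text
time: 8.48
tool_pos: [0.6404, -0.0284, 0.1955]
tool_rot: [-3.141, 0.0, 1.358]
contact_force: [-0.4, -0.5, 0.4]
opening: 0.0923
grip_force: 0.0
```

```bash
python3 - <<'E'
from h import *
c=read_camera("wrist"); W=world(c); t=read_camera("top"); WT=world(t)
print(observe()["tool_pos"],observe()["tool_rot"])
print("sugar",blob(WT,(125,205,212,290),(.035,.07)))
cv2.imwrite("pics/c2.png",np.hstack([c["color"],t["color"]])[:, :]) 
cv2.imwrite("pics/c2.png",cv2.resize(np.hstack([c["color"],t["color"]]),(800,300)))
E
```

```text
[ 0.64001056 -0.02527993  0.19562274] [-3.14105025e+00 -5.04945671e-04  1.36137025e+00]
sugar (587, array([537.1, 384.7]), array([87.1, 57.9]), 89.7, array([536. , 383.2,  50.4]))
```

View pics/c2.png

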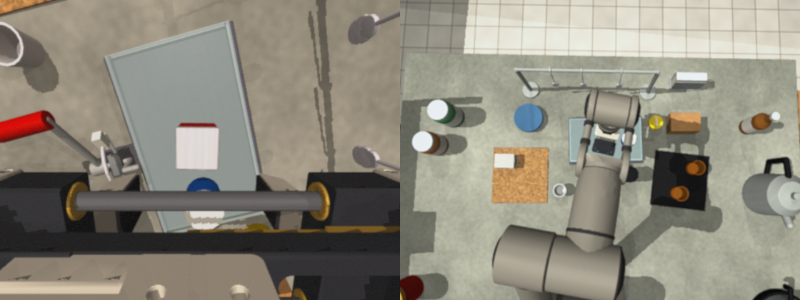

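Sugar stands on the mat as planned, and the tin (wrist view, 197,147) is square to the gripper. Next I grasp the tin.

Emit:
arm_command(fingers=[-1,-1,-1,-1,-1,-1,-1,-1], travel=[[0,0,0.03],[0,0,0.07],[0,0,0.1],[0,0,0.13],[0,0,0.145],[0,0,0.155],[0,0,0.161],[0,0,0.161]], dr=[[0,0,0],[0,0,0],[0,0,0],[0,0,0],[0,0,0],[0,0,0],[0,0,0],[0,0,0]])

```text
time: 9.25
tool_pos: [0.64, -0.0249, 0.0342]
tool_rot: [-3.141, -0.0, 1.363]
contact_force: [0.3, 0.6, -0.0]
opening: 0.0915
grip_force: 0.0
```

Emit:
arm_command(fingers=[1,1,1,1,1,1,1,1], travel=[[0,0,0],[0,0,0],[0,0,0],[0,0,0],[0,0,0],[0,0,0],[0,0,0],[0,0,-0.005]], dr=[[0,0,0],[0,0,0],[0,0,0],[0,0,0],[0,0,0],[0,0,0],[0,0,0],[0,0,0]])

```text
time: 9.92
tool_pos: [0.6395, -0.0261, 0.0389]
tool_rot: [-3.14, 0.0, 1.361]
contact_force: [-0.6, -0.1, -1.5]
opening: 0.0567
grip_force: 20.0
```

Emit:
arm_command(fingers=[1,1,1,1,1,1,1,1], travel=[[0,0,-0.02],[0,0,-0.05],[0,0,-0.085],[0,0,-0.12],[0,0,-0.15],[0,0,-0.165],[0,0,-0.17],[0,0,-0.17]], dr=[[0,0,0],[0,0,0],[0,0,-4],[0,0,-8],[0,0,-12],[0,0,-12],[0,0,-12],[0,0,-12]])

```text
time: 10.58
tool_pos: [0.6406, -0.0262, 0.2108]
tool_rot: [3.14, 0.0, 1.57]
contact_force: [0.8, -0.5, -2.7]
opening: 0.0568
grip_force: 20.0
```

Emit:
arm_command(fingers=[1,1,1,1,1,1,1,1], travel=[[0.02,-0.011,0],[0.05,-0.027,0],[0.085,-0.045,0],[0.12,-0.064,0],[0.155,-0.083,0],[0.19,-0.102,0],[0.225,-0.12,0],[0.26,-0.139,0]], dr=[[0,0,0],[0,0,0],[0,0,0],[0,0,0],[0,0,0],[0,0,0],[0,0,0],[0,0,0]])

```text
time: 11.25
tool_pos: [0.4992, 0.2349, 0.2074]
tool_rot: [-3.138, 0.001, 1.57]
contact_force: [1.2, 0.5, -1.9]
opening: 0.0568
grip_force: 19.9
```

Emit:
arm_command(fingers=[1,1,1,1,1,1,1,1], travel=[[0.035,-0.018,0],[0.07,-0.037,0],[0.105,-0.055,0],[0.13,-0.069,0.01],[0.1505,-0.0795,0.03],[0.1505,-0.0795,0.06],[0.1505,-0.0795,0.09],[0.1505,-0.0795,0.11]], dr=[[0,0,0],[0,0,0],[0,0,0],[0,0,0],[0,0,0],[0,0,0],[0,0,0],[0,0,0]])

```text
time: 11.92
tool_pos: [0.4189, 0.3833, 0.0947]
tool_rot: [-3.136, 0.004, 1.572]
contact_force: [-0.6, -0.5, -2.9]
opening: 0.0569
grip_force: 20.0
```

Emit:
arm_command(fingers=[1,1,1,1,1,1,1,1], travel=[[0,0,0.02],[0,0,0.04],[0,0,0.055],[0,0,0.065],[0,0,0.07],[0,0,0.072],[0,0,0.073],[0,0,0.0735]], dr=[[0,0,0],[0,0,0],[0,0,0],[0,0,0],[0,0,0],[0,0,0],[0,0,0],[0,0,0]])

```text
time: 12.58
tool_pos: [0.4222, 0.3846, 0.0266]
tool_rot: [3.141, -0.001, 1.571]
contact_force: [0.3, 0.5, -2.2]
opening: 0.0567
grip_force: 20.0
```

Emit:
arm_command(fingers=[1,1,-1,-1,-1,-1,-1,-1], travel=[[0,0,0.0015],[0,0,0.0015],[0,0,0.0015],[0,0,0.0015],[0,0,0.0015],[0,0,0.0015],[0,0,-0.02],[0,0,-0.0535]], dr=[[0,0,0],[0,0,0],[0,0,0],[0,0,0],[0,0,0],[0,0,0],[0,0,0],[0,0,0]])

```text
time: 13.25
tool_pos: [0.4199, 0.3829, 0.0771]
tool_rot: [-3.135, 0.004, 1.571]
contact_force: [0.6, -0.2, -0.8]
opening: 0.0899
grip_force: 0.0
```

Emit:
arm_command(fingers=[-1,-1,-1,-1,-1,-1,-1,-1], travel=[[0,0,-0.04],[0,0,-0.08],[0,0,-0.11],[-0.03,0.012,-0.12],[-0.065,0.027,-0.12],[-0.1,0.042,-0.12],[-0.135,0.056,-0.12],[-0.17,0.071,-0.12]], dr=[[0,0,0],[0,0,0],[0,0,0],[0,0,0],[0,0,0],[0,0,0],[0,0,0],[0,0,0]])

```text
time: 13.92
tool_pos: [0.4931, 0.2128, 0.1999]
tool_rot: [3.141, 0.0, 1.571]
contact_force: [0.2, 0.3, -0.3]
opening: 0.0918
grip_force: 0.0
```

Emit:
arm_command(fingers=[-1,-1,-1,-1,-1,-1,-1,-1], travel=[[-0.035,0.015,0],[-0.07,0.029,0],[-0.105,0.044,0],[-0.14,0.058,0],[-0.175,0.073,0],[-0.21,0.087,0],[-0.245,0.102,0],[-0.28,0.117,0]], dr=[[0,0,0],[0,0,0],[0,0,0],[0,0,0],[0,0,0],[0,0,0],[0,0,0],[0,0,0]])

```text
time: 14.58
tool_pos: [0.6102, -0.0676, 0.1997]
tool_rot: [3.142, 0.0, 1.571]
contact_force: [0.5, 0.4, 0.5]
opening: 0.0918
grip_force: 0.0
```

Emit:
arm_command(fingers=[-1,-1,-1,-1,-1,-1,-1,-1], travel=[[-0.03,0.012,0],[-0.0515,0.0205,0],[-0.0515,0.0205,0],[-0.0515,0.0205,0.02],[-0.0515,0.0205,0.05],[-0.0515,0.0205,0.075],[-0.0515,0.0205,0.09],[-0.0515,0.0205,0.09]], dr=[[0,0,0],[0,0,0],[0,0,0],[0,0,0],[0,0,0],[0,0,0],[0,0,0],[0,0,0]])

```text
time: 15.25
tool_pos: [0.6278, -0.1158, 0.1056]
tool_rot: [-3.134, -0.002, 1.571]
contact_force: [-0.3, -0.3, -0.3]
opening: 0.0916
grip_force: 0.0
```

Emit:
arm_command(fingers=[-1,-1,-1,-1,-1,-1], travel=[[0,0,0.025],[0,0,0.05],[0,0,0.065],[0,0,0.073],[0,0,0.075],[0,0,0.075]], dr=[[0,0,0],[0,0,0],[0,0,0],[0,0,0],[0,0,0],[0,0,0]])

```text
time: 15.75
tool_pos: [0.6308, -0.117, 0.0354]
tool_rot: [3.141, 0.0, 1.571]
contact_force: [-0.7, -0.0, 0.8]
opening: 0.0916
grip_force: 0.0
```

Emit:
arm_command(fingers=[1,1,1,1,1,1,1,1], travel=[[0,0,0],[0,0,0],[0,0,0],[0,0,0],[0,0,0],[0,0,0],[0,0,0],[0,0,-0.005]], dr=[[0,0,0],[0,0,0],[0,0,0],[0,0,0],[0,0,0],[0,0,0],[0,0,0],[0,0,0]])

```text
time: 16.42
tool_pos: [0.6295, -0.117, 0.0387]
tool_rot: [-3.139, -0.001, 1.571]
contact_force: [0.1, 0.5, -2.2]
opening: 0.0582
grip_force: 20.0
```

Emit:
arm_command(fingers=[1,1,1,1,1,1,1,1], travel=[[0,0,-0.02],[0,0,-0.05],[0,0,-0.085],[0,0,-0.12],[0,0,-0.15],[0,0,-0.17],[0.02,-0.005,-0.17],[0.045,-0.011,-0.17]], dr=[[0,0,0],[0,0,0],[0,0,0],[0,0,0],[0,0,0],[0,0,0],[0,0,0],[0,0,0]])

```text
time: 17.08
tool_pos: [0.6198, -0.0735, 0.2113]
tool_rot: [3.139, 0.001, 1.568]
contact_force: [0.9, 0.4, -3.1]
opening: 0.0574
grip_force: 20.0
```

Emit:
arm_command(fingers=[1,1,1,1,1,1,1,1], travel=[[0.035,-0.008,0],[0.07,-0.017,0],[0.105,-0.025,0],[0.14,-0.034,0],[0.175,-0.042,0],[0.21,-0.051,0],[0.245,-0.059,0],[0.28,-0.067,0]], dr=[[0,0,0],[0,0,0],[0,0,0],[0,0,0],[0,0,0],[0,0,0],[0,0,0],[0,0,0]])

```text
time: 17.75
tool_pos: [0.5513, 0.2094, 0.2096]
tool_rot: [-3.141, 0.0, 1.571]
contact_force: [0.4, -0.1, -1.6]
opening: 0.0577
grip_force: 20.0
```

Emit:
arm_command(fingers=[1,1,1,1,1,1,1,1], travel=[[0.03,-0.007,0],[0.055,-0.013,0],[0.067,-0.0165,0.01],[0.067,-0.0165,0.03],[0.067,-0.0165,0.06],[0.067,-0.0165,0.09],[0.067,-0.0165,0.11],[0.067,-0.0165,0.12]], dr=[[0,0,0],[0,0,0],[0,0,0],[0,0,0],[0,0,0],[0,0,0],[0,0,0],[0,0,0]])

```text
time: 18.42
tool_pos: [0.5338, 0.2734, 0.0858]
tool_rot: [-3.136, 0.003, 1.57]
contact_force: [-0.4, -0.1, -1.6]
opening: 0.0577
grip_force: 20.0
```

Emit:
arm_command(fingers=[1,1,1,1,1,1,1,1], travel=[[0,0,0.02],[0,0,0.04],[0,0,0.05],[0,0,0.057],[0,0,0.061],[0,0,0.063],[0,0,0.0635],[0,0,0.0635]], dr=[[0,0,0],[0,0,0],[0,0,0],[0,0,0],[0,0,0],[0,0,0],[0,0,0],[0,0,0]])

```text
time: 19.08
tool_pos: [0.5364, 0.275, 0.027]
tool_rot: [3.14, -0.0, 1.571]
contact_force: [-0.8, -0.3, -1.9]
opening: 0.0577
grip_force: 20.0
```

Emit:
arm_command(fingers=[1,1,-1,-1,-1,-1,-1,-1], travel=[[0,0,0.0015],[0,0,0.0015],[0,0,0.0015],[0,0,0.0015],[0,0,0.0015],[0,0,0.0015],[0,0,-0.02],[0,0,-0.0535]], dr=[[0,0,0],[0,0,0],[0,0,0],[0,0,0],[0,0,0],[0,0,0],[0,0,0],[0,0,0]])

```text
time: 19.75
tool_pos: [0.5335, 0.2739, 0.0768]
tool_rot: [-3.134, 0.003, 1.571]
contact_force: [0.5, -0.2, 0.1]
opening: 0.0906
grip_force: 0.0
```

Emit:
arm_command(fingers=[-1,-1,-1,-1,-1,-1,-1,-1], travel=[[0,0,-0.04],[0,0,-0.08],[0,0,-0.11],[-0.03,-0.004,-0.14],[-0.065,-0.008,-0.14],[-0.1,-0.012,-0.14],[-0.135,-0.016,-0.14],[-0.17,-0.02,-0.14]], dr=[[0,0,0],[0,0,0],[0,0,0],[0,0,0],[0,0,0],[0,0,0],[0,0,0],[0,0,0]])

```text
time: 20.42
tool_pos: [0.5153, 0.1035, 0.2199]
tool_rot: [3.141, 0.0, 1.571]
contact_force: [0.1, -1.1, -0.2]
opening: 0.0916
grip_force: 0.0
```

Emit:
arm_command(fingers=[-1,-1,-1,-1,-1,-1,-1,-1], travel=[[-0.035,-0.004,0],[-0.07,-0.008,0],[-0.105,-0.013,0],[-0.14,-0.017,0],[-0.175,-0.021,0],[-0.205,-0.025,0],[-0.2213,-0.027,0],[-0.2213,-0.027,0]], dr=[[0,0,0],[0,0,0],[0,0,0],[0,0,0],[0,0,0],[0,0,0],[0,0,0],[0,0,0]])

```text
time: 21.08
tool_pos: [0.4884, -0.1196, 0.2197]
tool_rot: [3.142, 0.001, 1.567]
contact_force: [-0.1, 0.1, 0.5]
opening: 0.0916
grip_force: 0.0
```

```bash
python3 - <<'E'
from h import *
c=read_camera("wrist"); W=world(c); t=read_camera("top"); WT=world(t)
print(observe()["tool_pos"],observe()["tool_rot"])
cv2.imwrite("pics/c3.png",cv2.resize(np.hstack([c["color"],t["color"]]),(800,300)))
E
```

```text
[ 0.48865411 -0.11656816  0.21962876] [-3.14147051e+00 -4.55924388e-04  1.56904118e+00]
```

View pics/c3.png

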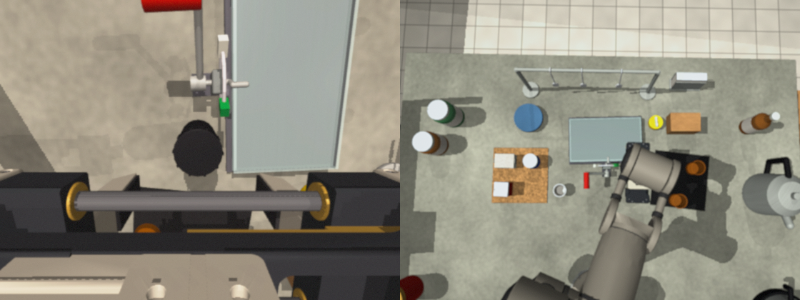

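Sugar, jar and tin stand on the mat and the tray is empty. The caddy (wrist view, 198,148) sits between the fingers, so I take it next.

Emit:
arm_command(fingers=[-1,-1,-1,-1,-1,-1,-1,-1], travel=[[0,0,0.03],[0,0,0.06],[0,0,0.09],[0,0,0.115],[0,0,0.135],[0,0,0.143],[0,0,0.145],[0,0,0.145]], dr=[[0,0,0],[0,0,0],[0,0,0],[0,0,0],[0,0,0],[0,0,0],[0,0,0],[0,0,0]])

```text
time: 21.85
tool_pos: [0.4892, -0.1157, 0.0749]
tool_rot: [-3.142, -0.0, 1.572]
contact_force: [-0.3, 0.3, -0.5]
opening: 0.0913
grip_force: 0.0
```

Emit:
arm_command(fingers=[1,1,1,1,1,1,1,1], travel=[[0,0,0],[0,0,0],[0,0,0],[0,0,0],[0,0,0],[0,0,0],[0,0,0],[0,0,-0.005]], dr=[[0,0,0],[0,0,0],[0,0,0],[0,0,0],[0,0,0],[0,0,0],[0,0,0],[0,0,0]])

```text
time: 22.52
tool_pos: [0.4881, -0.1163, 0.0791]
tool_rot: [-3.14, -0.001, 1.571]
contact_force: [-0.4, 0.9, -2.2]
opening: 0.0616
grip_force: 20.0
```

Emit:
arm_command(fingers=[1,1,1,1,1,1,1,1], travel=[[0,0,-0.02],[0,0,-0.05],[0,0,-0.085],[0,0,-0.12],[0,0,-0.15],[0,0,-0.175],[0,0,-0.19],[0.015,-0.003,-0.19]], dr=[[0,0,0],[0,0,0],[0,0,0],[0,0,0],[0,0,0],[0,0,0],[0,0,0],[0,0,0]])

```text
time: 23.18
tool_pos: [0.4874, -0.1035, 0.2733]
tool_rot: [3.135, 0.003, 1.569]
contact_force: [0.6, 0.1, -2.3]
opening: 0.0615
grip_force: 20.0
```

Emit:
arm_command(fingers=[1,1,1,1,1,1,1,1], travel=[[0.03,-0.005,0],[0.065,-0.011,0],[0.1,-0.017,0],[0.135,-0.023,0],[0.17,-0.029,0],[0.205,-0.035,0],[0.24,-0.041,0],[0.275,-0.047,0]], dr=[[0,0,0],[0,0,0],[0,0,0],[0,0,0],[0,0,0],[0,0,0],[0,0,0],[0,0,0]])

```text
time: 23.85
tool_pos: [0.4378, 0.1751, 0.2696]
tool_rot: [-3.141, 0.0, 1.571]
contact_force: [0.9, 0.7, -2.7]
opening: 0.0616
grip_force: 20.0
```

Emit:
arm_command(fingers=[1,1,1,1,1,1,1,1], travel=[[0.03,-0.005,0],[0.06,-0.01,0],[0.085,-0.014,0],[0.1,-0.017,0],[0.1013,-0.017,0.03],[0.1013,-0.017,0.06],[0.1013,-0.017,0.09],[0.1013,-0.017,0.12]], dr=[[0,0,0],[0,0,0],[0,0,0],[0,0,0],[0,0,0],[0,0,0],[0,0,0],[0,0,0]])

```text
time: 24.52
tool_pos: [0.4212, 0.2749, 0.1483]
tool_rot: [-3.141, 0.0, 1.571]
contact_force: [-0.1, 0.3, -2.4]
opening: 0.0617
grip_force: 20.0
```

Emit:
arm_command(fingers=[1,1,1,1,1,1,1,1], travel=[[0,0,0.02],[0,0,0.04],[0,0,0.055],[0,0,0.063],[0,0,0.067],[0,0,0.069],[0,0,0.0695],[0,0,0.0695]], dr=[[0,0,0],[0,0,0],[0,0,0],[0,0,0],[0,0,0],[0,0,0],[0,0,0],[0,0,0]])

```text
time: 25.18
tool_pos: [0.4223, 0.2751, 0.0809]
tool_rot: [3.14, -0.0, 1.571]
contact_force: [0.1, 0.3, -2.4]
opening: 0.0615
grip_force: 20.0
```

Emit:
arm_command(fingers=[1,1,-1,-1,-1,-1,-1,-1], travel=[[0,0,0.0015],[0,0,0.0015],[0,0,0.0015],[0,0,0.0015],[0,0,0.0015],[0,0,0.0015],[0,0,-0.02],[0,0,-0.0595]], dr=[[0,0,0],[0,0,0],[0,0,0],[0,0,0],[0,0,0],[0,0,0],[0,0,0],[0,0,0]])

```text
time: 25.85
tool_pos: [0.4193, 0.2736, 0.1369]
tool_rot: [-3.133, 0.004, 1.571]
contact_force: [0.5, 0.4, 1.0]
opening: 0.0912
grip_force: 0.0
```

Emit:
arm_command(fingers=[-1,-1,-1,-1,-1,-1,-1,-1], travel=[[0,0,-0.04],[0,0,-0.08],[0,0,-0.11],[-0.03,0,-0.11],[-0.065,0,-0.11],[-0.1,0,-0.11],[-0.135,0,-0.11],[-0.17,0,-0.11]], dr=[[0,0,0],[0,0,0],[0,0,0],[0,0,0],[0,0,0],[0,0,0],[0,0,0],[0,0,0]])

```text
time: 26.52
tool_pos: [0.4214, 0.1035, 0.2499]
tool_rot: [3.141, 0.0, 1.571]
contact_force: [0.7, 0.5, -0.2]
opening: 0.0921
grip_force: 0.0
```

```bash
cat >> h.py <<'E'
def look(n):
    t=read_camera("top"); W=world(t); s=read_camera("scene"); cv2.imwrite(f"pics/{n}.png",cv2.resize(np.hstack([s["color"],t["color"]]),(800,300)))
    m=W[...,2]; 
    out=[]
    reg=((m>.072)&(m<.095)); reg[:, :345]=0; reg[:200]=0; reg[310:]=0; reg[:,450:]=0
    n_,lab=cv2.connectedComponents(cv2.dilate(reg.astype(np.uint8),np.ones((3,3))))
    for i in range(1,n_):
        w=W[(lab==i)&reg]
        if len(w)>40:
            c,r=cv2.minEnclosingCircle((w[:,:2]*1000).astype(np.float32)); print("glass?",len(w),np.round(c,1),round(r,1))
    return W
E
python3 - <<'E'
from h import *
W=look("c4"); print(observe()["tool_pos"])
for n,b,z in[("sug",(128,204,168,248),(.04,.06)),("jar",(165,204,212,245),(.06,.09)),("tin",(128,245,168,290),(.06,.09)),("caddy",(168,245,212,290),(.1,.14))]: print(n,blob(W,b,z))
E
```

```text
glass? 132 [ 520.7 -387.6] 29.4
glass? 133 [ 388.3 -315. ] 28.9
[0.4218016  0.1010187  0.24992432]
sug (584, array([536.4, 385.3]), array([86.7, 58.3]), 88.2, array([536.8, 383.7,  50.6]))
jar (339, array([537., 275.]), array([56.7, 56.2]), 17.4, array([537.4, 274.8,  74.6]))
tin (441, array([423.5, 385.1]), array([55.9, 59.7]), 0.8, array([423.3, 383.8,  74.5]))
caddy (135, array([426. , 288.8]), array([22.4, 59.7]), 77.3, array([428.9, 287.9, 129.3]))
```

View pics/c4.png

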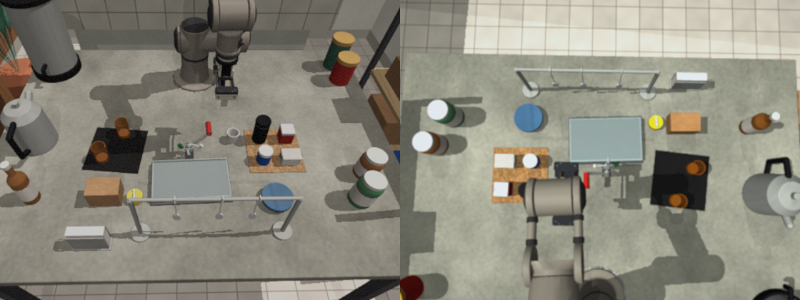

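Emit:
arm_command(fingers=[-1,-1,-1,-1,-1,-1,-1,-1], travel=[[-0.035,0.007,0],[-0.07,0.014,0],[-0.105,0.021,0],[-0.145,0.029,0],[-0.185,0.037,0],[-0.225,0.045,0],[-0.265,0.053,0],[-0.305,0.061,0]], dr=[[0,0,0],[0,0,0],[0,0,0],[0,0,0],[0,0,0],[0,0,0],[0,0,0],[0,0,0]])

```text
time: 27.28
tool_pos: [0.4832, -0.2016, 0.2498]
tool_rot: [3.141, -0.0, 1.571]
contact_force: [1.2, 0.3, 1.4]
opening: 0.0917
grip_force: 0.0
```

Emit:
arm_command(fingers=[-1,-1,-1,-1,-1,-1,-1,-1], travel=[[-0.04,0.008,0],[-0.08,0.016,0],[-0.12,0.025,0],[-0.155,0.033,0],[-0.18,0.038,0.01],[-0.1876,0.038,0.03],[-0.1876,0.038,0.05],[-0.1876,0.038,0.05]], dr=[[0,0,0],[0,0,0],[0,0,0],[0,0,0],[0,0,0],[0,0,0],[0,0,0],[0,0,0]])

```text
time: 27.95
tool_pos: [0.5196, -0.3865, 0.1947]
tool_rot: [-3.136, -0.006, 1.57]
contact_force: [-0.3, 0.6, -0.8]
opening: 0.0917
grip_force: 0.0
```

```bash
python3 - <<'E'
from h import *
c=read_camera("wrist"); W=world(c); 
m=(W[...,2]>.072)&(W[...,2]<.09); w=W[m]; k=(abs(w[:,0]-.52)<.06)&(abs(w[:,1]+.388)<.06); w=w[k]
print(observe()["tool_pos"],len(w), w.min(0),w.max(0))
cv2.imwrite("pics/w5.png",c["color"])
E
```

```text
[ 0.52026601 -0.38654499  0.19719147] 1045 [ 0.49135821 -0.41586161  0.07200083] [ 0.54845305 -0.35894412  0.08631607]
```

View pics/w5.png

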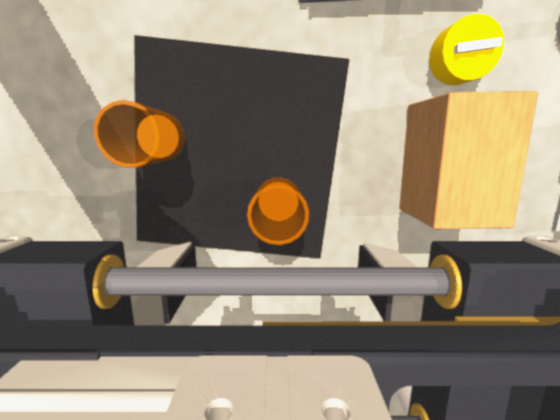

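Glass 1 (278,212) lies between the fingers and agrees with the measurement. Glass 2 has been moved to (140,135) at the mat's edge but is upright.

Emit:
arm_command(fingers=[-1,-1,-1,-1,-1,-1,-1,-1], travel=[[-0.001,0,0.03],[-0.001,0,0.065],[-0.001,0,0.1],[-0.001,0,0.13],[-0.001,0,0.15],[-0.001,0,0.16],[-0.001,0,0.166],[-0.001,0,0.166]], dr=[[0,0,0],[0,0,0],[0,0,0],[0,0,0],[0,0,0],[0,0,0],[0,0,0],[0,0,0]])

```text
time: 28.67
tool_pos: [0.5214, -0.3886, 0.0342]
tool_rot: [3.141, 0.0, 1.571]
contact_force: [0.4, -0.5, -0.0]
opening: 0.0918
grip_force: 0.0
```

Emit:
arm_command(fingers=[1,1,1,1,1,1,1,1], travel=[[0,0,0],[0,0,0],[0,0,0],[0,0,0],[0,0,0],[0,0,0],[0,0,0],[0,0,-0.006]], dr=[[0,0,0],[0,0,0],[0,0,0],[0,0,0],[0,0,0],[0,0,0],[0,0,0],[0,0,0]])

```text
time: 29.33
tool_pos: [0.5201, -0.3882, 0.0387]
tool_rot: [-3.14, -0.002, 1.571]
contact_force: [-0.7, 0.1, -1.9]
opening: 0.0571
grip_force: 20.0
```

Emit:
arm_command(fingers=[1,1,1,1,1,1,1,1], travel=[[0,0,-0.02],[0,0,-0.05],[0,0,-0.085],[0,0,-0.12],[0,0,-0.15],[0.01,0.003,-0.16],[0.03,0.008,-0.16],[0.06,0.016,-0.16]], dr=[[0,0,0],[0,0,0],[0,0,0],[0,0,0],[0,0,0],[0,0,0],[0,0,0],[0,0,0]])

```text
time: 30.0
tool_pos: [0.5363, -0.3296, 0.1999]
tool_rot: [3.141, 0.001, 1.568]
contact_force: [0.7, -0.2, -1.7]
opening: 0.0567
grip_force: 20.0
```

Emit:
arm_command(fingers=[1,1,1,1,1,1,1,1], travel=[[0.035,0.009,0],[0.07,0.018,0],[0.105,0.027,0],[0.14,0.036,0],[0.175,0.046,0],[0.21,0.056,0],[0.245,0.065,0],[0.275,0.073,0]], dr=[[0,0,0],[0,0,0],[0,0,0],[0,0,0],[0,0,0],[0,0,0],[0,0,0],[0,0,0]])

```text
time: 30.67
tool_pos: [0.6094, -0.0505, 0.1986]
tool_rot: [-3.14, -0.001, 1.572]
contact_force: [0.3, -0.3, -2.2]
opening: 0.0568
grip_force: 20.0
```

Emit:
arm_command(fingers=[1,1,1,1,1,1,1,1], travel=[[0.03,0.008,0],[0.055,0.015,0],[0.075,0.02,0],[0.088,0.023,0.01],[0.088,0.023,0.03],[0.088,0.023,0.06],[0.088,0.023,0.09],[0.088,0.023,0.11]], dr=[[0,0,0],[0,0,0],[0,0,0],[0,0,0],[0,0,0],[0,0,0],[0,0,0],[0,0,0]])

```text
time: 31.33
tool_pos: [0.6304, 0.0345, 0.0853]
tool_rot: [-3.136, -0.0, 1.571]
contact_force: [0.0, 0.3, -1.8]
opening: 0.0567
grip_force: 20.0
```

Emit:
arm_command(fingers=[1,1,1,1,1,1,1,1], travel=[[0,0,0.01],[0,0,0.02],[0,0,0.03],[0,0,0.037],[0,0,0.041],[0,0,0.044],[0,0,0.0455],[0,0,0.0455]], dr=[[0,0,0],[0,0,0],[0,0,0],[0,0,0],[0,0,0],[0,0,0],[0,0,0],[0,0,0]])

```text
time: 32.0
tool_pos: [0.633, 0.0342, 0.0444]
tool_rot: [3.141, 0.0, 1.571]
contact_force: [0.0, 0.5, -1.0]
opening: 0.0567
grip_force: 20.0
```

Emit:
arm_command(fingers=[1,1,-1,-1,-1,-1,-1,-1], travel=[[0,0,0.0015],[0,0,0.0015],[0,0,0.0015],[0,0,0.0015],[0,0,0.0015],[0,0,0.0015],[0,0,-0.02],[0,0,-0.0555]], dr=[[0,0,0],[0,0,0],[0,0,0],[0,0,0],[0,0,0],[0,0,0],[0,0,0],[0,0,0]])

```text
time: 32.67
tool_pos: [0.6301, 0.0344, 0.0963]
tool_rot: [-3.133, -0.0, 1.571]
contact_force: [0.0, -0.1, -0.1]
opening: 0.0902
grip_force: 0.0
```

Emit:
arm_command(fingers=[-1,-1,-1,-1,-1,-1,-1,-1], travel=[[0,0,-0.04],[0,0,-0.08],[0,0,-0.1],[-0.025,-0.017,-0.1],[-0.055,-0.038,-0.1],[-0.085,-0.059,-0.1],[-0.115,-0.08,-0.1],[-0.145,-0.101,-0.1]], dr=[[0,0,0],[0,0,0],[0,0,0],[0,0,0],[0,0,0],[0,0,0],[0,0,0],[0,0,0]])

```text
time: 33.33
tool_pos: [0.5306, -0.1117, 0.1999]
tool_rot: [3.141, 0.0, 1.571]
contact_force: [0.7, -0.3, 0.7]
opening: 0.0918
grip_force: 0.0
```

Emit:
arm_command(fingers=[-1,-1,-1,-1,-1,-1,-1,-1], travel=[[-0.03,-0.021,0],[-0.06,-0.042,0],[-0.09,-0.063,0],[-0.12,-0.084,0],[-0.15,-0.105,0],[-0.18,-0.126,0],[-0.205,-0.1437,0],[-0.205,-0.1437,0]], dr=[[0,0,0],[0,0,0],[0,0,0],[0,0,0],[0,0,0],[0,0,0],[0,0,0],[0,0,0]])

```text
time: 34.0
tool_pos: [0.3854, -0.3198, 0.2]
tool_rot: [-3.141, 0.002, 1.566]
contact_force: [-0.1, -0.4, -0.5]
opening: 0.0915
grip_force: 0.0
```

```bash
python3 - <<'E'
from h import *
c=read_camera("wrist"); W=world(c); W2=look("c6")
m=(W[...,2]>.072)&(W[...,2]<.09); w=W[m]; k=(abs(w[:,0]-.388)<.06)&(abs(w[:,1]+.315)<.06); w=w[k]
print(observe()["tool_pos"],len(w), w.min(0),w.max(0)); print(blob(W2,(235,160,345,230),(.075,.11)))
E
```

```text
glass? 135 [ 387.5 -315. ] 29.2
[ 0.38809992 -0.31560314  0.19980169] 991 [ 0.35925302 -0.34319882  0.07204733] [ 0.41516959 -0.28615158  0.08595359]
(158, array([578.2,   7.7]), array([177.4,  75.3]), 35.6, array([619.2,  24.3,  91.1]))
```

View pics/c6.png

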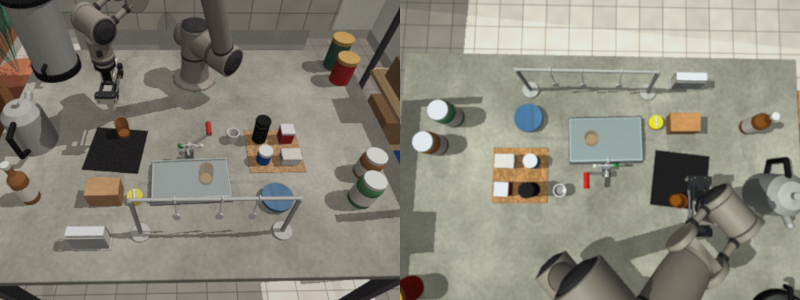

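Glass 1 stands in the tray, and all four cleared things stand on the cork. The gripper is over glass 2.

Emit:
arm_command(fingers=[-1,-1,-1,-1,-1,-1,-1,-1], travel=[[0,0,0.03],[0,0,0.065],[0,0,0.1],[0,0,0.13],[0,0,0.15],[0,0,0.16],[0,0,0.166],[0,0,0.166]], dr=[[0,0,0],[0,0,0],[0,0,0],[0,0,0],[0,0,0],[0,0,0],[0,0,0],[0,0,0]])

```text
time: 34.82
tool_pos: [0.3885, -0.315, 0.0333]
tool_rot: [-3.141, -0.001, 1.572]
contact_force: [-0.5, 0.4, -0.2]
opening: 0.0922
grip_force: 0.0
```

Emit:
arm_command(fingers=[1,1,1,1,1,1,1,1], travel=[[0,0,0],[0,0,0],[0,0,0],[0,0,0],[0,0,0],[0,0,0],[0,0,0],[0,0,-0.006]], dr=[[0,0,0],[0,0,0],[0,0,0],[0,0,0],[0,0,0],[0,0,0],[0,0,0],[0,0,0]])

```text
time: 35.48
tool_pos: [0.3876, -0.3153, 0.0392]
tool_rot: [-3.14, -0.001, 1.57]
contact_force: [-0.2, 0.5, -1.8]
opening: 0.0579
grip_force: 20.0
```

Emit:
arm_command(fingers=[1,1,1,1,1,1,1,1], travel=[[0,0,-0.02],[0,0,-0.05],[0,0,-0.085],[0,0,-0.12],[0,0,-0.15],[0.007,0.008,-0.16],[0.02,0.022,-0.16],[0.04,0.043,-0.16]], dr=[[0,0,0],[0,0,0],[0,0,0],[0,0,0],[0,0,0],[0,0,0],[0,0,0],[0,0,0]])

```text
time: 36.15
tool_pos: [0.4309, -0.2766, 0.2012]
tool_rot: [3.14, 0.002, 1.568]
contact_force: [-0.5, -0.4, -2.4]
opening: 0.058
grip_force: 20.0
```

Emit:
arm_command(fingers=[1,1,1,1,1,1,1,1], travel=[[0.025,0.027,0],[0.05,0.054,0],[0.075,0.081,0],[0.1,0.108,0],[0.125,0.135,0],[0.15,0.163,0],[0.17,0.185,0],[0.185,0.2,0]], dr=[[0,0,0],[0,0,0],[0,0,0],[0,0,0],[0,0,0],[0,0,0],[0,0,0],[0,0,0]])

```text
time: 36.82
tool_pos: [0.6326, -0.0882, 0.1994]
tool_rot: [-3.141, -0.001, 1.573]
contact_force: [-0.6, -0.0, -1.8]
opening: 0.0577
grip_force: 20.0
```

Emit:
arm_command(fingers=[1,1,1,1,1,1,1,1], travel=[[0.005,0.006,0],[0.005,0.006,0.01],[0.005,0.006,0.03],[0.005,0.006,0.06],[0.005,0.006,0.085],[0.005,0.006,0.1],[0.005,0.006,0.11],[0.005,0.006,0.12]], dr=[[0,0,0],[0,0,0],[0,0,0],[0,0,0],[0,0,0],[0,0,0],[0,0,0],[0,0,0]])

```text
time: 37.48
tool_pos: [0.6361, -0.0869, 0.0786]
tool_rot: [-3.14, 0.0, 1.569]
contact_force: [-0.1, -0.1, -0.7]
opening: 0.0574
grip_force: 20.0
```

Emit:
arm_command(fingers=[1,1,1,1,1,1,1,1], travel=[[0,0,0.01],[0,0,0.018],[0,0,0.025],[0,0,0.03],[0,0,0.033],[0,0,0.035],[0,0,0.0355],[0,0,0.0355]], dr=[[0,0,0],[0,0,0],[0,0,0],[0,0,0],[0,0,0],[0,0,0],[0,0,0],[0,0,0]])

```text
time: 38.15
tool_pos: [0.6373, -0.0858, 0.0444]
tool_rot: [3.141, 0.0, 1.571]
contact_force: [0.7, 0.4, -1.2]
opening: 0.0575
grip_force: 20.0
```

Emit:
arm_command(fingers=[1,1,-1,-1,-1,-1,-1,-1], travel=[[0,0,0.0015],[0,0,0.0015],[0,0,0.0015],[0,0,0.0015],[0,0,0.0015],[0,0,0.0015],[0,0,-0.02],[0,0,-0.0555]], dr=[[0,0,0],[0,0,0],[0,0,0],[0,0,0],[0,0,0],[0,0,0],[0,0,0],[0,0,0]])

```text
time: 38.82
tool_pos: [0.6344, -0.0852, 0.0962]
tool_rot: [-3.133, -0.002, 1.571]
contact_force: [0.2, -1.4, -0.5]
opening: 0.0902
grip_force: 0.0
```

Emit:
arm_command(fingers=[-1,-1,-1,-1,-1,-1,-1,-1], travel=[[0,0,-0.04],[0,0,-0.08],[0,0,-0.12],[0.02,-0.027,-0.12],[0.045,-0.059,-0.12],[0.07,-0.092,-0.12],[0.09,-0.119,-0.12],[0.1,-0.132,-0.12]], dr=[[0,0,0],[0,0,0],[0,0,6],[0,0,13],[0,0,20],[0,0,27],[0,0,34],[0,0,40]])

```text
time: 39.48
tool_pos: [0.5017, 0.0164, 0.22]
tool_rot: [-3.14, 0.0, 0.868]
contact_force: [0.6, 0.8, 0.4]
opening: 0.092
grip_force: 0.0
```

Emit:
arm_command(fingers=[-0.4,-0.4,-0.4,-0.4,-0.4,-0.4,-0.4,-0.4], travel=[[0,0,0],[0,0,0],[0,0,0],[0,0,0],[0,0,0],[0,0,0],[0,0,0],[0,0,0]], dr=[[0,0,7],[0,0,14],[0,0,21],[0,0,28],[0,0,35],[0,0,42],[0,0,48],[0,0,48]])

```text
time: 40.15
tool_pos: [0.5051, 0.0142, 0.2198]
tool_rot: [3.141, -0.0, 0.031]
contact_force: [0.5, 0.7, 0.6]
opening: 0.0642
grip_force: 0.0
```

```bash
python3 - <<'E'
from h import *
W2=look("c7"); c=read_camera("wrist"); W=world(c)
for nm,cc,ww in(("top",read_camera("top"),W2),("scene",(s:=read_camera("scene")),world(s)),("wrist",c,W)):
    hsv=cv2.cvtColor(cc["color"],cv2.COLOR_BGR2HSV); m=cv2.inRange(hsv,(0,130,70),(6,255,255))|cv2.inRange(hsv,(172,130,70),(180,255,255))
    k=(m>0)&(abs(ww[...,0]-.462)<.05)&(abs(ww[...,1]-.05)<.05)&(ww[...,2]>.09)&(ww[...,2]<.15); w=ww[k]
    if len(w): print(nm,len(w),w.min(0).round(4),w.max(0).round(4),np.median(w,0).round(4))
print(observe()["tool_pos"],observe()["tool_rot"],observe()["opening"])
E
```

```text
top 94 [0.4327 0.0395 0.1229] [0.4701 0.059  0.1369] [0.4513 0.049  0.1311]
scene 118 [0.4306 0.0403 0.1177] [0.494  0.0604 0.1368] [0.4671 0.0503 0.1314]
wrist 857 [0.4318 0.0388 0.1168] [0.4935 0.0605 0.1338] [0.4785 0.0487 0.1304]
[0.50508879 0.01427474 0.21973097] [ 3.14152502e+00 -5.38367073e-05  3.70281493e-02] 0.06417238739391053
```

View pics/c7.png

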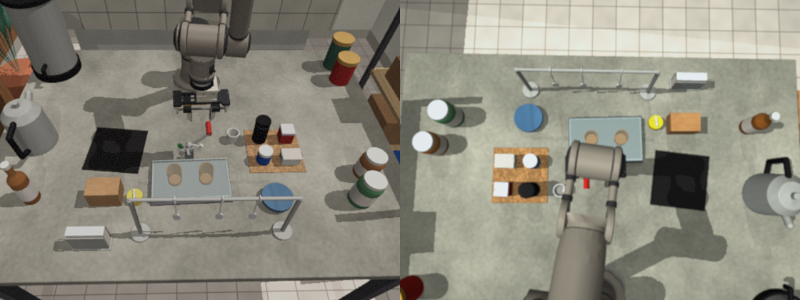

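Both glasses stand in the tray. The handle is centred at y≈0.050, z≈0.120 (q≈0.03), with its free end at x=0.432. Next I place open fingers around it.

Emit:
arm_command(fingers=[-0.4,-0.4,-0.4,-0.4,-0.4,-0.4,-0.4,-0.4], travel=[[-0.025,-0.02,0],[-0.0477,-0.0374,0],[-0.0477,-0.0374,0.02],[-0.0477,-0.0374,0.045],[-0.0477,-0.0374,0.07],[-0.0477,-0.0374,0.095],[-0.0477,-0.0374,0.12],[-0.0477,-0.0374,0.12]], dr=[[0,0,0],[0,0,0],[0,0,0],[0,0,0],[0,0,0],[0,0,0],[0,0,0],[0,0,0]])

```text
time: 41.07
tool_pos: [0.4533, 0.0501, 0.0961]
tool_rot: [-3.141, 0.008, 0.036]
contact_force: [-1.7, -0.6, 0.1]
opening: 0.0648
grip_force: 0.0
```

Emit:
arm_command(fingers=[0.39,0.39,0.39,0.39,0.39,0.39,0.39,0.39], travel=[[0,0,0],[0,0,0],[0,0,0],[0,0,0],[0,0,0],[0,0,0],[0,0,0],[0,0,0]], dr=[[0,0,0],[0,0,0],[0,0,0],[0,0,0],[0,0,0],[0,0,0],[0,0,0],[0,0,0]], squeeze=15)

```text
time: 41.73
tool_pos: [0.4562, 0.05, 0.0999]
tool_rot: [3.141, -0.0, 0.035]
contact_force: [-0.4, -0.4, 0.2]
opening: 0.0279
grip_force: 0.0
```

Emit:
arm_command(fingers=[0.39,0.39,0.39,0.39,0.39,0.39,0.39,0.39], travel=[[0,0.005,-0.004],[0,0.01,-0.0095],[0,0.0234,-0.0192],[0,0.0381,-0.0267],[0,0.0537,-0.032],[0,0.0699,-0.0349],[0,0.0864,-0.0353],[0,0.1028,-0.0332]], dr=[[0,0,0],[0,0,0],[0,0,0],[0,0,0],[0,0,0],[0,0,0],[0,0,0],[0,0,0]])

```text
time: 42.4
tool_pos: [0.4603, -0.0537, 0.1343]
tool_rot: [3.141, -0.002, 0.035]
contact_force: [1.7, 2.3, 1.5]
opening: 0.0281
grip_force: 1.4
```

Emit:
arm_command(fingers=[0.39,0.39,0.39,0.39,0.39,0.39,0.39,0.39], travel=[[0,0.012,0.003],[0,0.022,0.007],[0,0.0308,0.0113],[0,0.0402,0.017],[0,0.046,0.021],[0,0.052,0.0237],[0,0.052,0.0237],[0,0.052,0.0237]], dr=[[0,0,0],[0,0,0],[0,0,0],[0,0,0],[0,0,0],[0,0,0],[0,0,0],[0,0,0]])

```text
time: 43.07
tool_pos: [0.4614, -0.1051, 0.1089]
tool_rot: [3.141, 0.001, 0.035]
contact_force: [0.7, 0.6, -0.1]
opening: 0.0281
grip_force: 0.0
```

```bash
cat >> h.py <<'E'
def handle():
    for nm in("top","scene","wrist"):
        cc=read_camera(nm); ww=world(cc)
        hsv=cv2.cvtColor(cc["color"],cv2.COLOR_BGR2HSV); m=cv2.inRange(hsv,(0,130,70),(6,255,255))|cv2.inRange(hsv,(172,130,70),(180,255,255))
        k=(m>0)&(abs(ww[...,0]-.462)<.05)&(abs(ww[...,1]+.1)<.06)&(ww[...,2]>.09)&(ww[...,2]<.18); w=ww[k]
        if len(w): print(nm,len(w),w.min(0).round(4),w.max(0).round(4),np.median(w,0).round(4))
E
python3 - <<'E'
from h import *
handle(); print(observe()["tool_pos"],observe()["contact_force"])
E
```

```text
scene 114 [ 0.4424 -0.1096  0.1237] [ 0.4988 -0.0914  0.1456] [ 0.4755 -0.1002  0.1378]
wrist 3763 [ 0.4395 -0.1137  0.1124] [ 0.4998 -0.0894  0.1407] [ 0.4808 -0.1022  0.1376]
[ 0.46173151 -0.10475503  0.10943984] [ 0.05229368 -0.26122175  0.07688066]
```

Emit:
arm_command(fingers=[-0.4,-0.4,-0.4,-0.4,-0.4,-0.4,-0.4,-0.4], travel=[[0,-0.003,0],[0,-0.003,0],[0,-0.003,0],[0,-0.003,0],[0,-0.003,-0.03],[0,-0.003,-0.07],[0,-0.003,-0.11],[0,-0.003,-0.14]], dr=[[0,0,0],[0,0,0],[0,0,0],[0,0,0],[0,0,0],[0,0,0],[0,0,0],[0,0,0]])

```text
time: 43.88
tool_pos: [0.4618, -0.1019, 0.2524]
tool_rot: [3.14, -0.003, 0.035]
contact_force: [1.6, -0.7, 0.3]
opening: 0.0643
grip_force: 0.0
```

Emit:
arm_command(fingers=[-0.4,-0.4,-0.4,-0.4,-0.4,-0.4,-0.4,-0.4], travel=[[0,0.03,0],[0,0.06,0],[0,0.09,0],[0,0.12,0],[0,0.15,0],[0,0.18,0],[0,0.2,0],[0,0.2,0]], dr=[[0,0,0],[0,0,0],[0,0,0],[0,0,0],[0,0,0],[0,0,0],[0,0,0],[0,0,0]])

```text
time: 44.55
tool_pos: [0.468, -0.3053, 0.2486]
tool_rot: [3.14, 0.0, 0.031]
contact_force: [-1.2, 1.0, 0.4]
opening: 0.064
grip_force: 0.0
```

```bash
python3 - <<'E'
from h import *
handle(); s=read_camera("scene"); t=read_camera("top")
cv2.imwrite("pics/fin.png",np.vstack([cv2.resize(np.hstack([s["color"],t["color"]]),(800,300)),cv2.resize(np.hstack([s["color"][150:290,180:330],t["color"][150:290,210:360]]),(640,299)).repeat(1,0)[:, :640] if 0 else cv2.resize(np.hstack([s["color"][150:290,150:337],t["color"][150:290,190:377]]),(800,299))]))
E
```

```text
top 156 [ 0.4379 -0.1101  0.1286] [ 0.4965 -0.0931  0.1441] [ 0.4672 -0.1014  0.1379]
scene 123 [ 0.4374 -0.1095  0.1264] [ 0.4998 -0.0913  0.1441] [ 0.473  -0.1003  0.1384]
wrist 1717 [ 0.438  -0.1148  0.1238] [ 0.4997 -0.0927  0.1412] [ 0.4707 -0.1079  0.137 ]
```

View pics/fin.png

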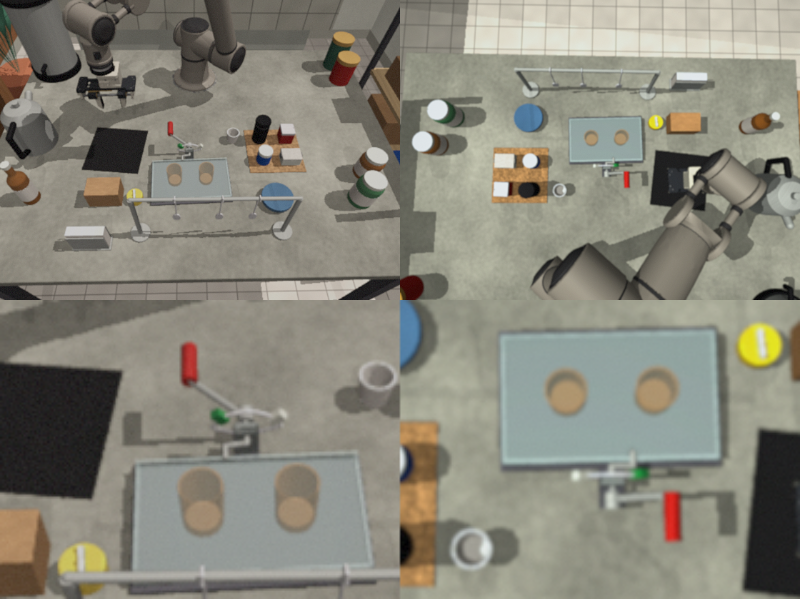

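The final views show both glasses upright in the tray, the four cleared things on the cork mat, and the lever over by the green tab at q≈1.55. The bystanders have not moved.

```bash
python3 -c "
from cell import *
print(hand_in())"
```

```text
the job is handed in; nothing more can be done
None
```

The job is done and handed in: the caddy, sugar dish, tin and jar stand on the cork mat, both glasses stand upright in the tray, and the red lever is at about 1.54 rad, within tolerance of the green notch. One glass had been knocked about 3 cm aside during the run and was picked up from its new spot; the hand-in returned no verdict.

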